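Bring the blue-lidded jar round and point it out

ROBOT

A 7-joint arm with a two-finger parallel gripper is mounted at the origin on a cart in front of the work surface, level with it; the furniture and walls round the work are solid. World frame = base frame: x ahead of the robot, y to its left, z up, the work surface at z = 0. Lengths are in m, angles in rad, forces in N, time in s.
With the tool pointing down it reaches from about 0.4 to 0.85 m from the base axis. Payload 10.4 kg.
Tool frame: the origin (TCP) lies on the centre line of the jaws, within the pads' length; the fingertips stand 11 mm ahead of it and the grasp point (between the pads) lies 8 mm behind it (manip.finger_overhang is the distance from the TCP to the fingertips, in m); z points along the fingers, y is the line along which they close (so a half turn about z gives the same grasp; the last joint's range is limited). The gripper opens to 85 mm and grips with 20 to 120 N. Pads are 22 mm wide; open, the fingers measure 114 mm over their backs; the gripper's body (76 mm by 85 mm) begins 54 mm behind the grasp point. The pads swing forward as they close: fully open they stand 13 mm farther back than shut.
Start: joints at [-1.336, 0.332, -0.065, 1.46, 0.022, 1.35, -0.088], TCP at [0.159, 0.604, 0.242] pointing down, gripper open.
Joint ranges: [-2.6, 2.6], [-0.5, 2.12], [-1.47, 1.34], [0.16, 2.42], [-1.27, 4.41], [0.06, 2.06], [-2.6, 2.6]. Speed limits (rad/s): [2.22, 2.22, 2.79, 2.79, 3.14, 3.14, 3.14].

INTERFACE

Orientations are given as a unit quaternion [x, y, z, w].
In Python, from workcell import manip, imaging, workorder gives the robot as it stands.
- The arm moves only by the tool jog_arm, never from a script. Its argument "deltas" is a list of rows, each an object with "gripper": the opening, from 0 (shut) to 1 (fully open); "offset": the shift along the tool's x, y, z in m, a list of three; "rotation": the turn, a rotation vector about the tool's x, y, z in degrees, a list of three. In form: [{"gripper": gripper, "offset": [tx, ty, tz], "rotation": [ax, ay, az]}, ...]. A call has 1 to 20 rows; each row shifts and turns the commanded pose from where the row before left it, along the tool's axes as they then stand; what a row does not reach is not made up. A row lasts 1/10 s, in which the tool goes at most 50 mm and 8.59 degrees, less where a joint would pass 70% of its speed; a pose out of reach is approached as far as the arm can. A call with a gripper value outside its range is refused whole. The fingers move at their own pace and stop on an object; "newtons" is the grip in N (left out, the last holds). Time passes only in rows, so rows that do not move let the fingers close. It gives the time, the measured TCP pose, the force, the opening and the grip force at its end, in the units of the state.
- manip.get_obs(): the state, without advancing time (a new reading comes with each control period).
- imaging.camera(name): name is "side" or "top" or "wrist"; returns the picture (400x640x3 uint8, blue, green, red); there is no depth.
- imaging.camera_model(name): a dict with "camera_matrix" (3x3 intrinsics, pixels), "world_to_cam" (4x4, takes a point from world to camera coordinates); the wrist camera has in their place "hand_eye" (4x4, takes a point from camera to tool coordinates, whose origin is the TCP and whose axes are the flange's). Camera axes: x right, y up, looking along -z (the intrinsics and any distortion apply to the point x, -y, -z); pixel columns grow to the right and rows downward; lengths in m; the calibration is good to about 2 mm. A picture is of the moment at which its call begins: read the wrist's pose just before it. camera_model takes no time and is no camera call.
- workorder.hand_in(): hands the job in; it is judged then, once.
The state is a dict: "clock": time; "joint_pos": joint angles; "joint_velocities": joint speeds; "tau": joint torques, N m; "position": TCP position; "ee_rot": TCP orientation; "ft_force": force on the tool from outside, world axes, zero at the start; "torque": the same for the moment, N m; "grip_width": opening from 0.0 (shut) to 1.0 (fully open); "grasp_force": force on a finger pad.
Only numpy, scipy, OpenCV 4.12 (cv2) and the standard library are available. Lean on these libraries where they do the work, as an engineer would, in place of code of your own. Each camera call takes 0.05 s, during which the arm holds its last target. There are 200 camera calls.

TASK

I need the jar with the blue lid: with the fingers closed, push the parts carousel round by its partition walls until that jar stands at the front, on the robot's side of the hub, as square in front of it as you can. Then point straight down at the middle of its lid with the tips of the fingers, about two centimetres above it, and finish while still pointing there so that I can see which one to take. Do not touch or tip the jars or the roll of tape, and leave everything else on the bench where it is.

Things in the scene. Friction and masses are not known exactly. Their poses are not given: they have to be found in the camera images.
- carousel_base: fixed round black foot of the parts carousel, 168 mm across and 12 mm high, mostly hidden under the turning plate; origin on the vertical turning axis at the height of the bench; its axes are the world's (x away from the robot, y to the robot's left)
- carousel_front (a point): point fixed to the foot, 78 mm from the turning axis towards the robot (world -x), 22 mm above the bench: where the middle of the jar's underside belongs
- turntable: turning part of the carousel: white plate 238 mm across with a grey rim, four upright partition walls and a hub. Origin on the turning axis, 16 mm above the bench; above the origin stand the plate's upper face 6 mm, the rim 13 mm, the walls 46 mm, the hub 61 mm. Turns freely both ways, more than a full turn; light friction (0.05 N m, 0.5 N at 100 mm out); stops where it is left
- wall_1 (a point): on one partition wall: its top edge, 100 mm from the turning axis. The four grey walls are alike, 90 degrees apart (45, 135, 225, 315 degrees from the turntable's x axis towards its y), 4 mm thick, 40 mm high above the plate, running out from the hub (32 mm across) to 112 mm from the axis. Each bay between two walls holds one thing, about 78 mm from the axis
- jar_b: clear screw jar with a blue lid and small green parts, the one that is wanted; 36 mm across, 48 mm tall with its lid, standing upright and loose in one bay of the carousel; origin at the centre of its underside, z up
- blue_lid (a point): middle of the top of the blue lid, 48 mm above the underside of the jar, about 70 mm above the bench; z up
- jar_a: clear screw jar with a white lid and brass parts; 36 mm across, 48 mm tall with its lid, standing upright and loose in one bay of the carousel; origin at the centre of its underside, z up
- jar_c: clear screw jar with a red lid and pale parts; 36 mm across, 48 mm tall with its lid, standing upright and loose in one bay of the carousel; origin at the centre of its underside, z up
- tape_1: black roll of tape, 55 mm across, 19 mm high, lying flat and loose in a bay of the carousel; origin at the middle of its underside, z up
- red_board: red development board, 100 x 52 x 30 mm, loose on the bench in front of the carousel; bystander; origin at the middle of its underside
- solder_spool: spool of solder wire, 54 mm flanges, 53 mm high, loose on the bench at the right; bystander; origin near the middle of its underside
- tweezers: steel tweezers, 120 mm long and 9 mm high, lying on the bench in front of the carousel; bystander; origin at the middle of the underside
Not all that is in view belongs to the job. Of the things like the jar_c, leave any that is orange, purple or turquoise; of the rest the smaller one is meant.

How it is judged:
By the outcome, as a careful person would: the job done as asked, in the order asked, and still so for the second after the job is handed in, with the robot touching nothing.
It also fails if it takes over 67 s, if anything falls off the work surface, if the arm or the gripper's body presses on something with over 40 N, if the wrist force passes 120 N, or if a joint passes its speed limit or range.

## Working session

There is one attempt and no reset: what is moved stays moved. The work goes in short steps, Python scripts to look and compute and a tool call to move; the robot and the scene stay as the last step left them, time stands still between calls to the robot, and variables do not carry over. Pictures are saved under pics/ and viewed, at most 13 in all, crops included, and the job is handed in when it is done.

Besides the shell and the picture viewer there is one more tool, called after ">>>" by a JSON object that holds its "name" and its "arguments", one argument or row to a line. jog_arm: Moves the arm, as the interface text tells. Its arguments: {"type":"object","properties":{"deltas":{"type":"array","items":{"type":"object","properties":{"gripper":{"type":"number"},"offset":{"type":"array","items":{"type":"number"}},"rotation":{"type":"array","items":{"type":"number"}}}}},"newtons":{"type":"number"}},"required":["deltas"]}

```bash
ls; mkdir -p pics; python3 - <<'E'
from workcell import manip, imaging
import cv2
o=manip.get_obs();print(o['clock'],o['position'],o['ee_rot'],o['grip_width'])
for n in ("top","side"):
    cv2.imwrite(f"pics/{n}0.png",imaging.camera(n)); m=imaging.camera_model(n)
    print(n,m)
print(imaging.camera_model("wrist"))
E
```

```text
pics
0.0 [0.15925622 0.60399937 0.24153176] [ 1.28527525e-01  9.91705694e-01 -6.99775060e-04 -4.18350252e-05] 0.9987612224081523
top {'camera_matrix': array([[491.59677151,   0.        , 316.89189634],
       [  0.        , 491.59677151, 205.83172156],
       [  0.        ,   0.        ,   1.        ]]), 'world_to_cam': array([[-0.01362032, -0.99979741,  0.01481969, -0.14006676],
       [ 0.98848136, -0.01122904,  0.15092553, -0.56007083],
       [-0.15072854,  0.01670464,  0.98843405, -0.98136391],
       [ 0.        ,  0.        ,  0.        ,  1.        ]])}
side {'camera_matrix': array([[374.15600147,   0.        , 317.91344996],
       [  0.        , 374.15600147, 195.88981073],
       [  0.        ,   0.        ,   1.        ]]), 'world_to_cam': array([[-0.95115974, -0.30857273, -0.00883227,  0.46272158],
       [ 0.16920375, -0.54506547,  0.82114172, -0.2220742 ],
       [-0.25819611,  0.7795425 ,  0.57065599, -0.67425662],
       [ 0.        ,  0.        ,  0.        ,  1.        ]])}
{'camera_matrix': array([[318.23957395,   0.        , 315.60897808],
       [  0.        , 318.23957395, 202.87793415],
       [  0.        ,   0.        ,   1.        ]]), 'hand_eye': array([[-6.30346216e-08,  9.59389580e-01,  2.82084445e-01,
         7.05077063e-02],
       [ 9.99999873e-01,  1.42395199e-04, -4.84072900e-04,
         4.00492626e-04],
       [-5.04581967e-04,  2.82084409e-01, -9.59389458e-01,
        -1.31649752e-01],
       [ 0.00000000e+00,  0.00000000e+00,  0.00000000e+00,
         1.00000000e+00]])}
```

View pics/top0.png

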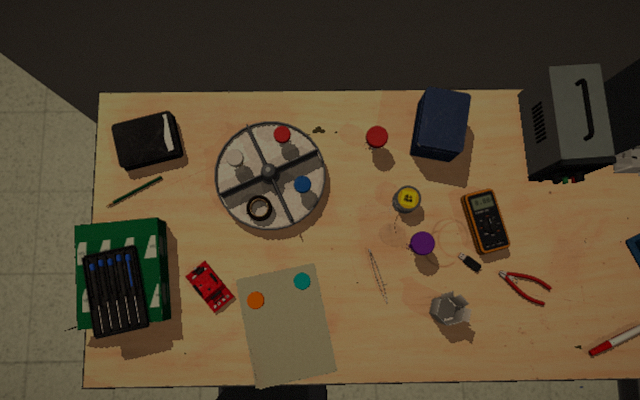

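View pics/side0.png

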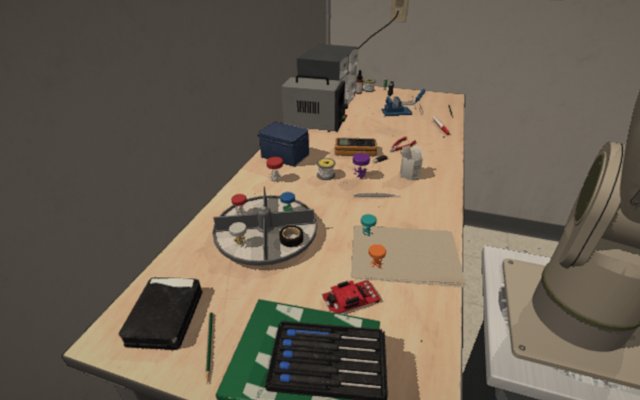

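The top view has the robot at the bottom. The hub is near (268,172), with the blue lid at (302,184), white at (236,158), red at (282,134) and the tape at (259,208). The side view agrees. A lone, larger red-lid jar on the bench at (377,137) is a decoy.

```bash
cat > h.py <<'E'
import numpy as np, cv2
from workcell import manip, imaging
from scipy.spatial.transform import Rotation as R
def ray(name,px,z,obs=None):
    m=imaging.camera_model(name);K=m['camera_matrix']
    d=np.array([(px[0]-K[0,2])/K[0,0],-(px[1]-K[1,2])/K[1,1],-1])
    if name=='wrist':
        H=m['hand_eye'];Rw=R.from_quat(obs['ee_rot']).as_matrix()
        c=obs['position']+Rw@H[:3,3]; d=Rw@H[:3,:3]@d
    else:
        W=m['world_to_cam'];c=-W[:3,:3].T@W[:3,3];d=W[:3,:3].T@d
    return c+d*(z-c[2])/d[2]
def blobs(im,lo,hi,amin=40,box=None):
    h=cv2.cvtColor(im,cv2.COLOR_BGR2HSV);m=cv2.inRange(h,lo,hi)
    if box: k=np.zeros_like(m);k[box[1]:box[3],box[0]:box[2]]=255;m&=k
    n,_,s,c=cv2.connectedComponentsWithStats(m)
    return [(c[i].round(1),s[i,4]) for i in range(1,n) if s[i,4]>=amin]
E
python3 - <<'E'
from h import *
im=cv2.imread('pics/top0.png')
box=(212,118,330,234)
print('blue',[(p,a,ray('top',p,.07).round(4)) for p,a in blobs(im,(98,120,60),(125,255,255),40,box)])
print('red',[(p,a,ray('top',p,.07).round(4)) for p,a in blobs(im,(0,150,80),(8,255,255),40,box)])
# plate: contour of bright/low-sat carousel -> ellipse
for n,p,z in(('hub',(268,172),.077),('white',(236,158),.07),('tape',(259,208),.04),('board',(210,287),.015),('tweez',(377,276),.005),('w_dr',(290,220),.062),('w_r',(320,152),.062),('left rim',(215,175),.029),('right rim',(329,177),.029),('top',(271,122),.029),('bot',(271,233),.029)):
    print(n,ray('top',p,z).round(4))
cv2.imwrite('pics/crop1.png',cv2.resize(im[110:245,200:340],None,fx=5.5,fy=4.4*1.0 if 0 else 4.4))
E
```

```text
blue [(array([301.9, 183.5]), np.int32(199), array([ 0.6008, -0.1166,  0.07  ]))]
red [(array([281.5, 133.3]), np.int32(204), array([ 0.7073, -0.0752,  0.07  ]))]
hub [ 0.6239 -0.048   0.077 ]
white [0.6556 0.0184 0.07  ]
tape [ 0.5556 -0.0262  0.04  ]
board [0.394  0.0776 0.015 ]
tweez [ 0.4121 -0.2732  0.005 ]
w_dr [ 0.5269 -0.0916  0.062 ]
w_r [ 0.6688 -0.1548  0.062 ]
left rim [0.6293 0.0687 0.029 ]
right rim [ 0.6225 -0.174   0.029 ]
top [ 0.7455 -0.0503  0.029 ]
bot [ 0.504  -0.0504  0.029 ]
```

View pics/crop1.png

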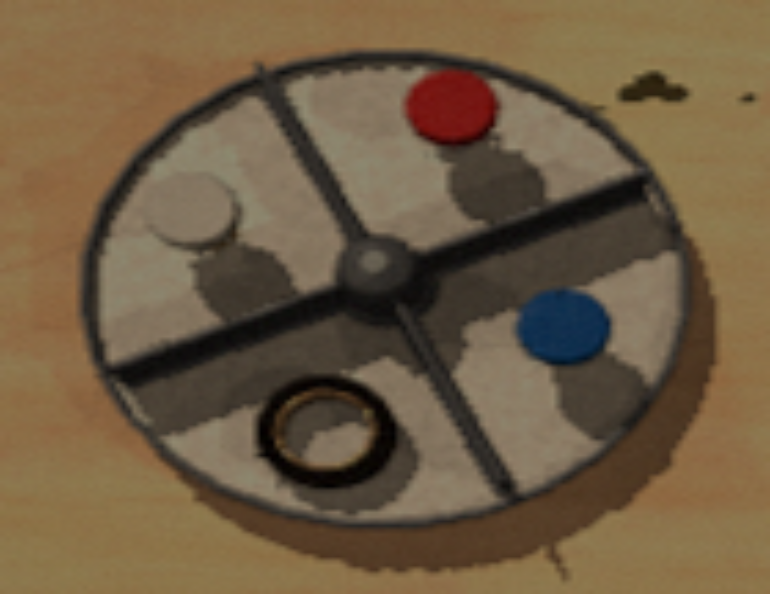

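The crop shows the hub at (380,268), and the wall ends at (513,490), (640,183), (118,378) and (262,75). Jar B is in the right bay. The wall between jar B and the tape has to go clockwise.

```bash
python3 - <<'E'
from h import *
E={k:ray('top',(200+a/5.5,110+b/4.4),.062) for k,(a,b) in dict(front=(513,490),right=(640,183),left=(118,378),back=(262,75)).items()}
p=[e[:2] for e in E.values()];c=np.mean(p,axis=0);print('c',c)
c=np.array([.624,-.0515])
for k,e in E.items(): d=e[:2]-c;print(k,e.round(4),np.hypot(*d).round(4),np.degrees(np.arctan2(d[1],d[0])).round(1))
b=ray('top',(301.9,183.5),.07)[:2]-c;print('blue r,ang',np.hypot(*b),np.degrees(np.arctan2(b[1],b[0])))
E
```

```text
c [ 0.62398172 -0.05026508]
front [ 0.524  -0.0982  0.062 ] 0.1104 -154.9
right [ 0.6697 -0.1472  0.062 ] 0.1061 -64.5
left [0.5782 0.0484 0.062 ] 0.1099 114.6
back [ 0.724 -0.004  0.062] 0.1107 25.4
blue r,ang 0.06912212516237089 -109.65020611995381
```

>>> {"name": "jog_arm", "arguments": {
  "deltas": [
    {"gripper": 0, "offset": [0, 0, 0], "rotation": [0, 0, -7.4]},
    {"gripper": 0, "offset": [0, 0, 0], "rotation": [0, 0, -7.4]},
    {"gripper": 0, "offset": [-0.025, -0.017, 0], "rotation": [0, 0, 0]},
    {"gripper": 0, "offset": [-0.025, -0.017, 0], "rotation": [0, 0, 0]},
    {"gripper": 0, "offset": [-0.025, -0.017, 0], "rotation": [0, 0, 0]},
    {"gripper": 0, "offset": [-0.025, -0.017, 0], "rotation": [0, 0, 0]},
    {"gripper": 0, "offset": [-0.025, -0.017, 0], "rotation": [0, 0, 0]},
    {"gripper": 0, "offset": [-0.025, -0.017, 0], "rotation": [0, 0, 0]},
    {"gripper": 0, "offset": [-0.025, -0.017, 0], "rotation": [0, 0, 0]},
    {"gripper": 0, "offset": [-0.025, -0.017, 0], "rotation": [0, 0, 0]},
    {"gripper": 0, "offset": [-0.025, -0.017, 0], "rotation": [0, 0, 0]},
    {"gripper": 0, "offset": [-0.025, -0.017, 0], "rotation": [0, 0, 0]},
    {"gripper": 0, "offset": [-0.025, -0.017, 0], "rotation": [0, 0, 0]},
    {"gripper": 0, "offset": [-0.025, -0.017, 0], "rotation": [0, 0, 0]}
  ]
}}

```text
clock: 1.5
position: [0.4602, 0.3996, 0.2419]
ee_rot: [-0.0, 1.0, -0.0, -0.0]
ft_force: [-0.1, 0.5, 0.3]
grip_width: 0.001
grasp_force: 0.0
```

>>> {"name": "jog_arm", "arguments": {
  "deltas": [
    {"offset": [-0.005, -0.03, 0]},
    {"offset": [-0.005, -0.03, 0]},
    {"offset": [-0.005, -0.03, 0]},
    {"offset": [-0.005, -0.03, 0]},
    {"offset": [-0.005, -0.03, 0]},
    {"offset": [-0.005, -0.03, 0]},
    {"offset": [-0.005, -0.03, 0]},
    {"offset": [-0.005, -0.03, 0]},
    {"offset": [-0.005, -0.03, 0]},
    {"offset": [-0.005, -0.03, 0]},
    {"offset": [-0.005, -0.03, 0]},
    {"offset": [-0.005, -0.03, 0]},
    {"offset": [-0.005, -0.03, 0]},
    {"offset": [-0.005, -0.03, 0]},
    {"offset": [-0.005, -0.03, 0]},
    {"offset": [-0.005, -0.03, 0]},
    {"offset": [-0.005, -0.03, 0]},
    {"offset": [-0.003, -0.009, 0]}
  ]
}}

```text
schema error: expected keys gripper, offset, rotation
```

```bash
python3 - <<'E'
from h import *
o=manip.get_obs();im=imaging.camera('wrist');print(o['position'],o['ee_rot'].round(4))
cv2.imwrite('pics/w1.png',im)
for p,a in blobs(im,(98,120,40),(125,255,255),150): print(p,a,ray('wrist',p,.07,o).round(4))
E
```

```text
[0.46020816 0.39959177 0.2419267 ] [-3.e-04  1.e+00 -2.e-04 -3.e-04]
[128.6 161.1] 324 [0.4374 0.2207 0.07  ]
[208.9 163.2] 155 [0.4394 0.2974 0.07  ]
[173.5 173. ] 154 [0.4489 0.2622 0.07  ]
[192.1 171.2] 153 [0.4471 0.2804 0.07  ]
```

View pics/w1.png

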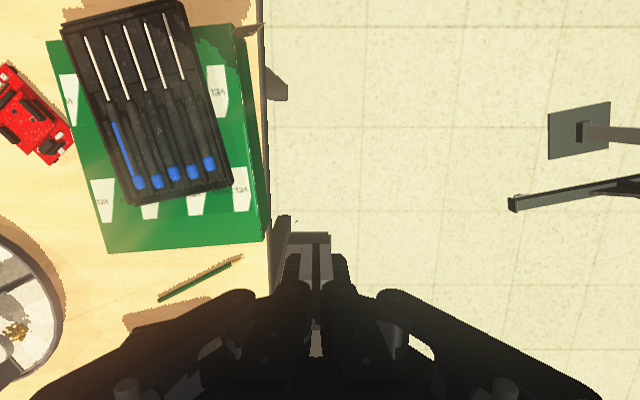

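The move was refused for missing keys. The wrist view still shows the toolbox, with the carousel at lower left and the shut fingers at (315,260). I'll resend with every key filled in.

>>> {"name": "jog_arm", "arguments": {
  "deltas": [
    {"gripper": 0, "offset": [-0.005, -0.03, 0], "rotation": [0, 0, 0]},
    {"gripper": 0, "offset": [-0.005, -0.03, 0], "rotation": [0, 0, 0]},
    {"gripper": 0, "offset": [-0.005, -0.03, 0], "rotation": [0, 0, 0]},
    {"gripper": 0, "offset": [-0.005, -0.03, 0], "rotation": [0, 0, 0]},
    {"gripper": 0, "offset": [-0.005, -0.03, 0], "rotation": [0, 0, 0]},
    {"gripper": 0, "offset": [-0.005, -0.03, 0], "rotation": [0, 0, 0]},
    {"gripper": 0, "offset": [-0.005, -0.03, 0], "rotation": [0, 0, 0]},
    {"gripper": 0, "offset": [-0.005, -0.03, 0], "rotation": [0, 0, 0]},
    {"gripper": 0, "offset": [-0.005, -0.03, 0], "rotation": [0, 0, 0]},
    {"gripper": 0, "offset": [-0.005, -0.03, 0], "rotation": [0, 0, 0]},
    {"gripper": 0, "offset": [-0.005, -0.03, 0], "rotation": [0, 0, 0]},
    {"gripper": 0, "offset": [-0.005, -0.03, 0], "rotation": [0, 0, 0]},
    {"gripper": 0, "offset": [-0.005, -0.03, 0], "rotation": [0, 0, 0]},
    {"gripper": 0, "offset": [-0.005, -0.03, 0], "rotation": [0, 0, 0]},
    {"gripper": 0, "offset": [-0.005, -0.03, 0], "rotation": [0, 0, 0]},
    {"gripper": 0, "offset": [-0.005, -0.03, 0], "rotation": [0, 0, 0]},
    {"gripper": 0, "offset": [-0.005, -0.03, 0], "rotation": [0, 0, 0]},
    {"gripper": 0, "offset": [-0.003, -0.009, 0], "rotation": [0, 0, 0]}
  ]
}}

```text
clock: 3.35
position: [0.5472, -0.122, 0.2421]
ee_rot: [0.002, 1.0, -0.001, -0.0]
ft_force: [-0.7, 0.1, 0.1]
grip_width: -0.001
grasp_force: 0.0
```

```bash
python3 - <<'E'
from h import *
o=manip.get_obs();im=imaging.camera('wrist');print(o['position'],o['ee_rot'].round(4))
cv2.imwrite('pics/w2.png',im)
for p,a in blobs(im,(98,120,40),(125,255,255),150): print(p,a,ray('wrist',p,.07,o).round(4))
E
```

```text
[ 0.54721738 -0.12203401  0.2421114 ] [ 1.9e-03  1.0e+00 -6.0e-04 -2.0e-04]
[322.6 233.2] 628 [ 0.5984 -0.1151  0.07  ]
```

View pics/w2.png

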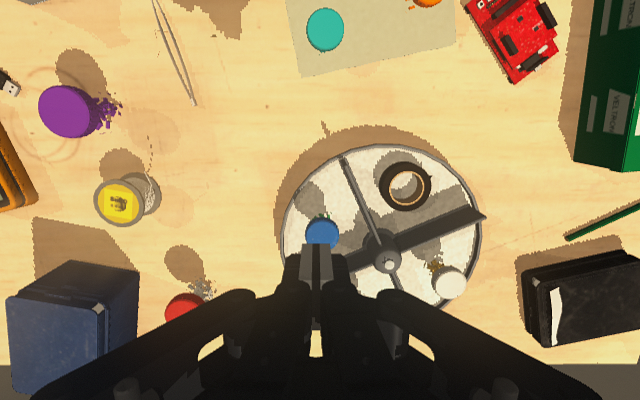

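The wrist view puts the blue lid at (322,233), partly behind the fingers. That agrees with the top camera, and the wall and rim are clear below the tips. Descending into jar B's bay near the wall's outer end.

>>> {"name": "jog_arm", "arguments": {
  "deltas": [
    {"gripper": 0, "offset": [0.001, 0.002, 0.02], "rotation": [0, 0, 0]},
    {"gripper": 0, "offset": [0, 0, 0.025], "rotation": [0, 0, 0]},
    {"gripper": 0, "offset": [0, 0, 0.025], "rotation": [0, 0, 0]},
    {"gripper": 0, "offset": [0, 0, 0.025], "rotation": [0, 0, 0]},
    {"gripper": 0, "offset": [0, 0, 0.02], "rotation": [0, 0, 0]},
    {"gripper": 0, "offset": [0, 0, 0.02], "rotation": [0, 0, 0]},
    {"gripper": 0, "offset": [0, 0, 0.02], "rotation": [0, 0, 0]},
    {"gripper": 0, "offset": [0, 0, 0.015], "rotation": [0, 0, 0]},
    {"gripper": 0, "offset": [0, 0, 0.01], "rotation": [0, 0, 0]},
    {"gripper": 0, "offset": [0, 0, 0.009], "rotation": [0, 0, 0]},
    {"gripper": 0, "offset": [0, 0, 0], "rotation": [0, 0, 0]}
  ]
}}

```text
clock: 4.5
position: [0.5463, -0.1161, 0.0524]
ee_rot: [-0.0, 1.0, 0.0, -0.001]
ft_force: [-0.6, -0.5, 0.6]
grip_width: -0.001
grasp_force: 0.0
```

```bash
python3 - <<'E'
import numpy as np
from h import *
o=manip.get_obs();p=o['position'];c=np.array([.624,-.0505]);d=p[:2]-c
print(p,o['ee_rot'].round(4),np.hypot(*d),np.degrees(np.arctan2(d[1],d[0])),o['ft_force'].round(1))
f=np.radians(-np.array([138]+list(np.arange(146,211,8.0))));q=np.c_[c[0]+.102*np.cos(f),c[1]+.102*np.sin(f)]
print((q[0]-p[:2]).round(4)); print((np.diff(q,axis=0)/5*[-1,1]).round(5)); print(q[-1])
E
```

```text
[ 0.54626849 -0.11607538  0.05243373] [-4.e-04  1.e+00  1.e-04 -7.e-04] 0.10169719254036144 -139.8485553339719 [-0.6 -0.5  0.6]
[ 0.0019 -0.0027]
[[ 0.00175  0.00224]
 [ 0.00142  0.00246]
 [ 0.00107  0.00264]
 [ 0.00069  0.00276]
 [ 0.0003   0.00283]
 [-0.0001   0.00284]
 [-0.00049  0.0028 ]
 [-0.00088  0.00271]
 [-0.00125  0.00256]]
[5.35665409e-01 5.00000000e-04]
```

>>> {"name": "jog_arm", "arguments": {
  "deltas": [
    {"gripper": 0, "offset": [0.0017, 0.0023, 0], "rotation": [0, 0, 0]},
    {"gripper": 0, "offset": [0.0017, 0.0023, 0], "rotation": [0, 0, 0]},
    {"gripper": 0, "offset": [0.0017, 0.0023, 0], "rotation": [0, 0, 0]},
    {"gripper": 0, "offset": [0.0017, 0.0023, 0], "rotation": [0, 0, 0]},
    {"gripper": 0, "offset": [0.0017, 0.0023, 0], "rotation": [0, 0, 0]},
    {"gripper": 0, "offset": [0.0013, 0.0025, 0], "rotation": [0, 0, 0]},
    {"gripper": 0, "offset": [0.0013, 0.0025, 0], "rotation": [0, 0, 0]},
    {"gripper": 0, "offset": [0.0013, 0.0025, 0], "rotation": [0, 0, 0]},
    {"gripper": 0, "offset": [0.0013, 0.0025, 0], "rotation": [0, 0, 0]},
    {"gripper": 0, "offset": [0.0013, 0.0025, 0], "rotation": [0, 0, 0]},
    {"gripper": 0, "offset": [0.001, 0.0027, 0], "rotation": [0, 0, 0]},
    {"gripper": 0, "offset": [0.001, 0.0027, 0], "rotation": [0, 0, 0]},
    {"gripper": 0, "offset": [0.001, 0.0027, 0], "rotation": [0, 0, 0]},
    {"gripper": 0, "offset": [0.001, 0.0027, 0], "rotation": [0, 0, 0]},
    {"gripper": 0, "offset": [0.001, 0.0027, 0], "rotation": [0, 0, 0]},
    {"gripper": 0, "offset": [0.0006, 0.0028, 0], "rotation": [0, 0, 0]},
    {"gripper": 0, "offset": [0.0006, 0.0028, 0], "rotation": [0, 0, 0]},
    {"gripper": 0, "offset": [0.0006, 0.0028, 0], "rotation": [0, 0, 0]},
    {"gripper": 0, "offset": [0.0006, 0.0028, 0], "rotation": [0, 0, 0]},
    {"gripper": 0, "offset": [0.0006, 0.0028, 0], "rotation": [0, 0, 0]}
  ]
}}

```text
clock: 6.5
position: [0.5236, -0.0647, 0.0533]
ee_rot: [-0.0, 1.0, 0.0, -0.0]
ft_force: [0.8, -0.7, 0.6]
grip_width: -0.005
grasp_force: 0.2
```

```bash
python3 - <<'E'
from h import *
o=manip.get_obs();p=o['position'];c=np.array([.624,-.0505]);d=p[:2]-c
print(p,np.hypot(*d),np.degrees(np.arctan2(d[1],d[0])),o['ft_force'].round(1))
im=imaging.camera('top');a=im[110:245,200:340];s=imaging.camera('side')[170:270,200:330]
cv2.imwrite('pics/t2.png',np.hstack([cv2.resize(a,(420,405)),cv2.resize(s,(380,405))]))
for p,n in blobs(im,(98,120,60),(125,255,255),40,(212,118,330,234)): print(p,n,ray('top',p,.07).round(4))
E
```

```text
[ 0.52360808 -0.06468727  0.05326043] 0.10138942570379685 -171.9562914391661 [ 0.8 -0.7  0.6]
```

View pics/t2.png

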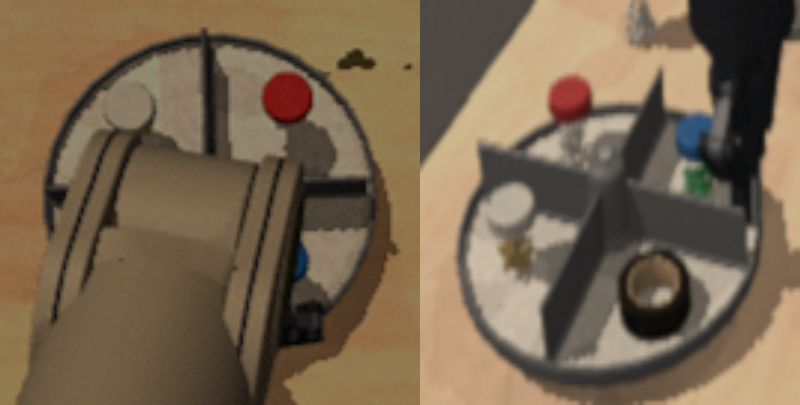

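Top view: the back wall end is at crop (205,30), so the plate has turned about 24 degrees. Side view: the fingers are behind the wall, with both jars and the tape undisturbed. Continuing.

>>> {"name": "jog_arm", "arguments": {
  "deltas": [
    {"gripper": 0, "offset": [0.0002, 0.0028, 0], "rotation": [0, 0, 0]},
    {"gripper": 0, "offset": [0.0002, 0.0028, 0], "rotation": [0, 0, 0]},
    {"gripper": 0, "offset": [0.0002, 0.0028, 0], "rotation": [0, 0, 0]},
    {"gripper": 0, "offset": [0.0002, 0.0028, 0], "rotation": [0, 0, 0]},
    {"gripper": 0, "offset": [0.0002, 0.0028, 0], "rotation": [0, 0, 0]},
    {"gripper": 0, "offset": [-0.0002, 0.0028, 0], "rotation": [0, 0, 0]},
    {"gripper": 0, "offset": [-0.0002, 0.0028, 0], "rotation": [0, 0, 0]},
    {"gripper": 0, "offset": [-0.0002, 0.0028, 0], "rotation": [0, 0, 0]},
    {"gripper": 0, "offset": [-0.0002, 0.0028, 0], "rotation": [0, 0, 0]},
    {"gripper": 0, "offset": [-0.0002, 0.0028, 0], "rotation": [0, 0, 0]},
    {"gripper": 0, "offset": [-0.0006, 0.0028, 0], "rotation": [0, 0, 0]},
    {"gripper": 0, "offset": [-0.0006, 0.0028, 0], "rotation": [0, 0, 0]},
    {"gripper": 0, "offset": [-0.0006, 0.0028, 0], "rotation": [0, 0, 0]},
    {"gripper": 0, "offset": [-0.0006, 0.0028, 0], "rotation": [0, 0, 0]},
    {"gripper": 0, "offset": [-0.0006, 0.0028, 0], "rotation": [0, 0, 0]},
    {"gripper": 0, "offset": [-0.001, 0.0027, 0], "rotation": [0, 0, 0]},
    {"gripper": 0, "offset": [-0.001, 0.0027, 0], "rotation": [0, 0, 0]},
    {"gripper": 0, "offset": [-0.001, 0.0027, 0], "rotation": [0, 0, 0]},
    {"gripper": 0, "offset": [-0.001, 0.0027, 0], "rotation": [0, 0, 0]},
    {"gripper": 0, "offset": [-0.001, 0.0027, 0], "rotation": [0, 0, 0]}
  ]
}}

```text
clock: 8.6
position: [0.5317, -0.0092, 0.0533]
ee_rot: [-0.0, 1.0, 0.0, -0.0]
ft_force: [-0.2, -0.0, -0.8]
grip_width: 0.002
grasp_force: 0.2
```

>>> {"name": "jog_arm", "arguments": {
  "deltas": [
    {"gripper": 0, "offset": [-0.0013, 0.0026, 0], "rotation": [0, 0, 0]},
    {"gripper": 0, "offset": [-0.0013, 0.0026, 0], "rotation": [0, 0, 0]},
    {"gripper": 0, "offset": [-0.0013, 0.0026, 0], "rotation": [0, 0, 0]},
    {"gripper": 0, "offset": [-0.0008, 0.0015, 0], "rotation": [0, 0, 0]},
    {"gripper": 0, "offset": [0, 0, 0], "rotation": [0, 0, 0]},
    {"gripper": 0, "offset": [0, 0, 0], "rotation": [0, 0, 0]}
  ]
}}

```text
clock: 9.2
position: [0.5363, -0.0001, 0.0532]
ee_rot: [-0.0, 1.0, 0.0, -0.0]
ft_force: [-0.9, -0.7, -0.2]
grip_width: 0.004
grasp_force: 0.0
```

```bash
python3 - <<'E'
from h import *
o=manip.get_obs();p=o['position'];c=np.array([.624,-.0505]);d=p[:2]-c
print(p,np.hypot(*d),np.degrees(np.arctan2(d[1],d[0])),o['ft_force'].round(1))
im=imaging.camera('top');a=im[110:245,200:340];S=imaging.camera('side');s=S[170:270,200:330]
cv2.imwrite('pics/t3.png',np.hstack([cv2.resize(a,(420,405)),cv2.resize(s,(380,405))]))
for n,b in(('top',(212,118,330,234)),('side',(200,170,330,270))):
  for q,k in blobs(im if n=='top' else S,(98,120,40),(125,255,255),15,b): print(n,q,k,ray(n,q,.07).round(4))
E
```

```text
[ 5.36299457e-01 -7.27321453e-05  5.32474133e-02] 0.10116469023539325 150.10136538065234 [-0.9 -0.7 -0.2]
top [273.8 205. ] 144 [ 0.5569 -0.0592  0.07  ]
```

View pics/t3.png

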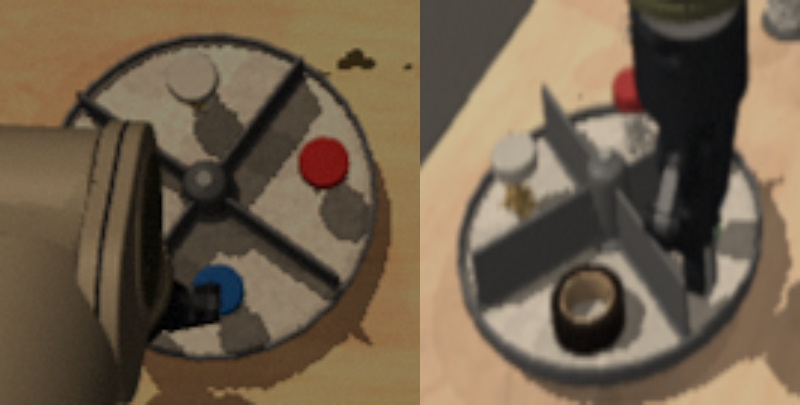

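The top crop shows three wall ends, at (335,290), (298,62) and (80,97), with the hub at (207,180). The blue lid is at the front, slightly right at (220,290), and partly hidden by a finger.

```bash
python3 - <<'E'
from h import *
c=np.array([.624,-.0505])
for n,(a,b) in dict(fr=(335,288),br=(298,63),bl=(81,98)).items():
    e=ray('top',(200+a/3,110+b/3),.062);d=e[:2]-c;print(n,e.round(4),np.hypot(*d).round(4),np.degrees(np.arctan2(d[1],d[0])).round(1))
E
```

```text
fr [ 0.5552 -0.136   0.062 ] 0.1098 -128.8
br [ 0.7144 -0.1121  0.062 ] 0.1094 -34.3
bl [0.6906 0.0386 0.062 ] 0.1113 53.2
```

About 8.4 degrees remain. I'll push 6 more slowly, then lift and look from the wrist.

>>> {"name": "jog_arm", "arguments": {
  "deltas": [
    {"gripper": 0, "offset": [-0.0006, 0.0009, 0], "rotation": [0, 0, 0]},
    {"gripper": 0, "offset": [-0.0006, 0.0009, 0], "rotation": [0, 0, 0]},
    {"gripper": 0, "offset": [-0.0006, 0.0009, 0], "rotation": [0, 0, 0]},
    {"gripper": 0, "offset": [-0.0006, 0.0009, 0], "rotation": [0, 0, 0]},
    {"gripper": 0, "offset": [-0.0006, 0.0009, 0], "rotation": [0, 0, 0]},
    {"gripper": 0, "offset": [-0.0006, 0.0009, 0], "rotation": [0, 0, 0]},
    {"gripper": 0, "offset": [-0.0006, 0.0009, 0], "rotation": [0, 0, 0]},
    {"gripper": 0, "offset": [-0.0006, 0.0009, 0], "rotation": [0, 0, 0]},
    {"gripper": 0, "offset": [-0.0006, 0.0009, 0], "rotation": [0, 0, 0]},
    {"gripper": 0, "offset": [-0.0006, 0.0009, 0], "rotation": [0, 0, 0]},
    {"gripper": 0, "offset": [0, 0, 0], "rotation": [0, 0, 0]}
  ]
}}

```text
clock: 10.4
position: [0.5424, 0.0091, 0.0533]
ee_rot: [-0.0, 1.0, 0.0, 0.0]
ft_force: [1.0, 0.8, 0.8]
grip_width: -0.002
grasp_force: 0.0
```

>>> {"name": "jog_arm", "arguments": {
  "deltas": [
    {"gripper": 0, "offset": [0.0005, -0.001, -0.002], "rotation": [0, 0, 0]},
    {"gripper": 0, "offset": [0.0005, -0.001, -0.007], "rotation": [0, 0, 0]},
    {"gripper": 0, "offset": [0, 0, -0.02], "rotation": [0, 0, 0]},
    {"gripper": 0, "offset": [0, 0, -0.025], "rotation": [0, 0, 0]},
    {"gripper": 0, "offset": [0, 0, -0.025], "rotation": [0, 0, 0]},
    {"gripper": 0, "offset": [0, 0, -0.025], "rotation": [0, 0, 0]},
    {"gripper": 0, "offset": [-0.01, -0.01, -0.025], "rotation": [0, 0, 0]},
    {"gripper": 0, "offset": [-0.01, -0.01, -0.02], "rotation": [0, 0, 0]},
    {"gripper": 0, "offset": [-0.01, -0.01, -0.02], "rotation": [0, 0, 0]},
    {"gripper": 0, "offset": [-0.01, -0.01, -0.02], "rotation": [0, 0, 0]},
    {"gripper": 0, "offset": [-0.01, -0.01, 0], "rotation": [0, 0, 0]},
    {"gripper": 0, "offset": [-0.01, -0.01, 0], "rotation": [0, 0, 0]},
    {"gripper": 0, "offset": [0, 0, 0], "rotation": [0, 0, 0]},
    {"gripper": 0, "offset": [0, 0, 0], "rotation": [0, 0, 0]}
  ]
}}

```text
clock: 11.8
position: [0.6009, -0.0532, 0.2412]
ee_rot: [0.0, 1.0, -0.0, -0.001]
ft_force: [-0.7, 0.1, -0.0]
grip_width: 0.004
grasp_force: 0.0
```

```bash
python3 - <<'E'
from h import *
o=manip.get_obs();im=imaging.camera('wrist');print(o['clock'],o['position'],o['ee_rot'].round(4))
cv2.imwrite('pics/w3.png',im)
for p,a in blobs(im,(98,120,40),(125,255,255),150): print(p,a,ray('wrist',p,.07,o).round(4))
np.savez('w3.npz',position=o['position'],ee_rot=o['ee_rot'])
E
```

```text
11.8 [ 0.60087385 -0.05317383  0.24115247] [ 0.e+00  1.e+00 -1.e-04 -1.e-03]
[321.9 137.4] 1009 [ 0.5553 -0.0471  0.07  ]
```

View pics/w3.png

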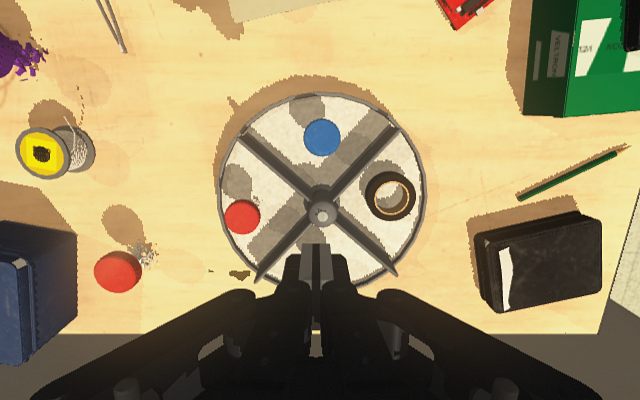

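The wrist view shows the blue lid at (322,137), the hub at (322,208) and the front wall ends at (245,130) and (398,130). It is close to square already.

```bash
python3 - <<'E'
from h import *
o=np.load('w3.npz');im=cv2.imread('pics/w3.png')
E={n:ray('wrist',p,.062,o)[:2] for n,p in dict(fl=(245,129),fr=(398,129),bl=(257,281),br=(397,278)).items()}
l=ray('wrist',(321.9,137.4),.07,o)[:2]
g=cv2.inRange(im,(110,110,110),(255,255,255))
rim=[ray('wrist',p,.029,o)[:2].round(4) for p in((218,193),(427,193),(322,93))];print('rim',rim)
for n,p in (('hub',ray('wrist',(321,211),.077,o)[:2]),('top',np.array([.624,-.0505]))):print(n,p)
c=np.mean([rim[0],rim[1]],0);c=np.array([.624,c[1]]);print(c)
for n,e in E.items(): d=e-c;print(n,e.round(4),np.hypot(*d).round(4),np.degrees(np.arctan2(d[1],d[0])).round(1))
d=l-c;print('lid',np.hypot(*d),np.degrees(np.arctan2(d[1],d[0])))
E
```

```text
rim [array([ 0.6196, -0.1619]), array([0.6196, 0.0713]), array([ 0.514 , -0.0464])]
hub [ 0.62536692 -0.04771563]
top [ 0.624  -0.0505]
[ 0.624  -0.0453]
fl [ 0.5481 -0.1203] 0.1067 -135.3
fr [0.5481 0.0256] 0.1038 137.0
bl [ 0.7107 -0.1172] 0.1127 -39.7
br [0.707 0.036] 0.1162 44.4
lid 0.06868219213947674 -178.5057335111222
```

```bash
python3 - <<'E'
import cv2
im=cv2.imread('pics/w3.png');cv2.imwrite('pics/w3c.png',cv2.resize(im[88:238,222:422],None,fx=4,fy=4,interpolation=cv2.INTER_CUBIC))
E
```

```text
(no output)
```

View pics/w3c.png

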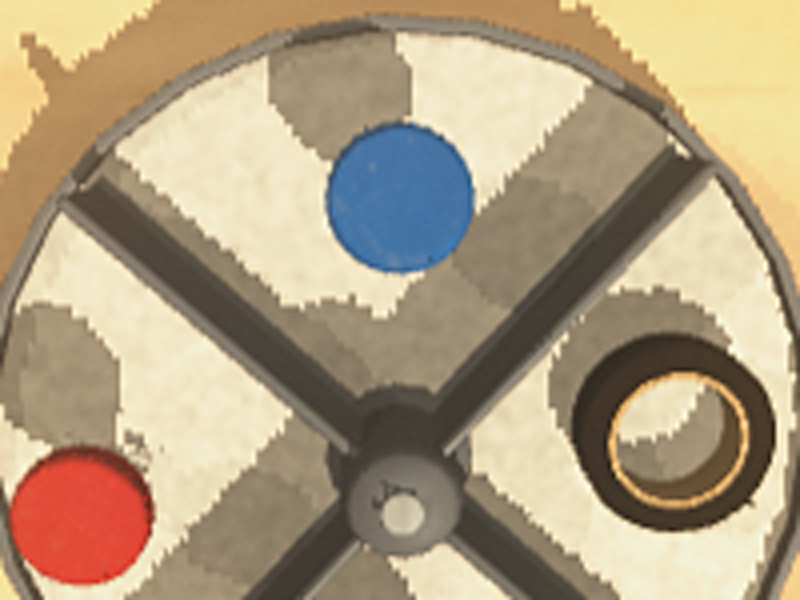

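The crop gives sharper points: lid centre (400,198), hub top (403,505), and wall-top outer ends at (70,200) on the left and (712,165) on the right.

```bash
python3 - <<'E'
from h import *
o=np.load('w3.npz')
f=lambda a,b,z:ray('wrist',(222+a/4,88+b/4),z,o)[:2]
h=f(402,505,.077);l=f(400,198,.07);print('hub',h,'lid',l)
for n,p in dict(L=(70,200),R=(712,165)).items():
  e=f(*p,.062)
  for c in(h,np.array([.624,-.0475])): d=e-c;print(n,e.round(4),np.hypot(*d).round(4),np.degrees(np.arctan2(d[1],d[0])).round(1))
# direction of wall top lines (centre-independent): outer end and near-hub point
for n,p,q in (('L',(70,200),(350,450)),('R',(712,165),(445,455))):
  d=f(*p,.062)-f(*q,.062);print('line',n,np.degrees(np.arctan2(d[1],d[0])).round(1))
d=l-h;print('lid',np.hypot(*d),np.degrees(np.arctan2(d[1],d[0])))
E
```

```text
hub [ 0.62870642 -0.04623131] lid [ 0.55543311 -0.04699695]
L [ 0.5566 -0.1261] 0.1076 -132.1
L [ 0.5566 -0.1261] 0.1036 -130.6
R [0.5484 0.0275] 0.109 137.5
R [0.5484 0.0275] 0.1065 135.2
line L -133.0
line R 139.0
lid 0.07327731450441818 -179.40133319763652
```

The remaining error is about 1 to 2 degrees clockwise. One more small push of roughly 2 mm past the last contact should do it.

>>> {"name": "jog_arm", "arguments": {
  "deltas": [
    {"gripper": 0, "offset": [0.0161, 0.014, 0], "rotation": [0, 0, 0]},
    {"gripper": 0, "offset": [0.0161, 0.014, 0], "rotation": [0, 0, 0]},
    {"gripper": 0, "offset": [0.0161, 0.014, 0], "rotation": [0, 0, 0]},
    {"gripper": 0, "offset": [0.0161, 0.014, 0], "rotation": [0, 0, 0]},
    {"gripper": 0, "offset": [0, 0, 0.01], "rotation": [0, 0, 0]},
    {"gripper": 0, "offset": [0, 0, 0.025], "rotation": [0, 0, 0]},
    {"gripper": 0, "offset": [0, 0, 0.025], "rotation": [0, 0, 0]},
    {"gripper": 0, "offset": [0, 0, 0.025], "rotation": [0, 0, 0]},
    {"gripper": 0, "offset": [0, 0, 0.025], "rotation": [0, 0, 0]},
    {"gripper": 0, "offset": [0, 0, 0.025], "rotation": [0, 0, 0]},
    {"gripper": 0, "offset": [0, 0, 0.025], "rotation": [0, 0, 0]},
    {"gripper": 0, "offset": [0, 0, 0.019], "rotation": [0, 0, 0]},
    {"gripper": 0, "offset": [0, 0, 0.01], "rotation": [0, 0, 0]},
    {"gripper": 0, "offset": [0, 0, 0], "rotation": [0, 0, 0]},
    {"gripper": 0, "offset": [0, 0, 0], "rotation": [0, 0, 0]}
  ]
}}

```text
clock: 13.35
position: [0.5373, 0.0027, 0.0538]
ee_rot: [-0.0, 1.0, 0.0, 0.0]
ft_force: [0.8, 0.3, -0.4]
grip_width: -0.002
grasp_force: 0.0
```

>>> {"name": "jog_arm", "arguments": {
  "deltas": [
    {"gripper": 0, "offset": [-0.001, 0.0012, 0], "rotation": [0, 0, 0]},
    {"gripper": 0, "offset": [-0.001, 0.0012, 0], "rotation": [0, 0, 0]},
    {"gripper": 0, "offset": [-0.001, 0.0012, 0], "rotation": [0, 0, 0]},
    {"gripper": 0, "offset": [-0.001, 0.0012, 0], "rotation": [0, 0, 0]},
    {"gripper": 0, "offset": [-0.0007, 0.0008, 0], "rotation": [0, 0, 0]},
    {"gripper": 0, "offset": [-0.0005, 0.0006, 0], "rotation": [0, 0, 0]},
    {"gripper": 0, "offset": [-0.0005, 0.0006, 0], "rotation": [0, 0, 0]},
    {"gripper": 0, "offset": [-0.0005, 0.0005, 0], "rotation": [0, 0, 0]},
    {"gripper": 0, "offset": [-0.0005, 0.0005, 0], "rotation": [0, 0, 0]},
    {"gripper": 0, "offset": [0, 0, 0], "rotation": [0, 0, 0]},
    {"gripper": 0, "offset": [0, 0, 0], "rotation": [0, 0, 0]}
  ]
}}

```text
clock: 14.45
position: [0.5437, 0.0107, 0.0533]
ee_rot: [-0.0, 1.0, 0.0, 0.0]
ft_force: [1.0, 0.2, 0.4]
grip_width: -0.001
grasp_force: 0.0
```

>>> {"name": "jog_arm", "arguments": {
  "deltas": [
    {"gripper": 0, "offset": [0.001, -0.001, 0], "rotation": [0, 0, 0]},
    {"gripper": 0, "offset": [0.001, -0.001, -0.007], "rotation": [0, 0, 0]},
    {"gripper": 0, "offset": [0, 0, -0.02], "rotation": [0, 0, 0]},
    {"gripper": 0, "offset": [0, 0, -0.025], "rotation": [0, 0, 0]},
    {"gripper": 0, "offset": [0, 0, -0.025], "rotation": [0, 0, 0]},
    {"gripper": 0, "offset": [0, 0, -0.025], "rotation": [0, 0, 0]},
    {"gripper": 0, "offset": [-0.01, -0.01, -0.025], "rotation": [0, 0, 0]},
    {"gripper": 0, "offset": [-0.01, -0.01, -0.022], "rotation": [0, 0, 0]},
    {"gripper": 0, "offset": [-0.01, -0.01, -0.02], "rotation": [0, 0, 0]},
    {"gripper": 0, "offset": [-0.01, -0.01, -0.02], "rotation": [0, 0, 0]},
    {"gripper": 0, "offset": [-0.01, -0.01, 0], "rotation": [0, 0, 0]},
    {"gripper": 0, "offset": [-0.01, -0.01, 0], "rotation": [0, 0, 0]},
    {"gripper": 0, "offset": [0, 0, 0], "rotation": [0, 0, 0]},
    {"gripper": 0, "offset": [0, 0, 0], "rotation": [0, 0, 0]}
  ]
}}

```text
clock: 15.85
position: [0.6012, -0.0513, 0.2412]
ee_rot: [-0.0, 1.0, -0.0, -0.001]
ft_force: [-0.3, 0.1, 0.6]
grip_width: 0.001
grasp_force: 0.0
```

```bash
python3 - <<'E'
from h import *
o=manip.get_obs();im=imaging.camera('wrist');print(o['clock'],o['position'],o['ee_rot'].round(4))
for p,a in blobs(im,(98,120,40),(125,255,255),150): print(p,a,ray('wrist',p,.07,o).round(4))
np.savez('w4.npz',position=o['position'],ee_rot=o['ee_rot'])
cv2.imwrite('pics/w4c.png',cv2.resize(im[88:238,222:422],None,fx=4,fy=4,interpolation=cv2.INTER_CUBIC))
E
```

```text
15.85 [ 0.60118416 -0.05133392  0.24115644] [-0.     1.    -0.    -0.001]
[321.5 137.1] 1018 [ 0.5554 -0.0456  0.07  ]
```

View pics/w4c.png

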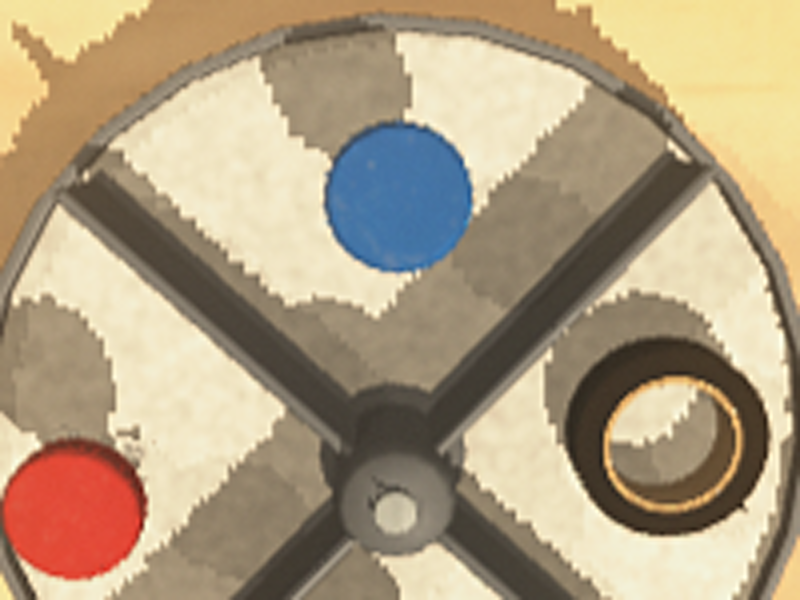

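The lid is at crop (398,196) and the hub at (396,503), so the bay is square within about half a degree. The jars and tape have kept their places. Now over the lid.

>>> {"name": "jog_arm", "arguments": {
  "deltas": [
    {"gripper": 0, "offset": [0.0152, 0.0018, 0], "rotation": [0, 0, 0]},
    {"gripper": 0, "offset": [0.0152, 0.0018, 0], "rotation": [0, 0, 0]},
    {"gripper": 0, "offset": [0.0152, 0.0018, 0], "rotation": [0, 0, 0]},
    {"gripper": 0, "offset": [0, 0, 0.02], "rotation": [0, 0, 0]},
    {"gripper": 0, "offset": [0, 0, 0.025], "rotation": [0, 0, 0]},
    {"gripper": 0, "offset": [0, 0, 0.025], "rotation": [0, 0, 0]},
    {"gripper": 0, "offset": [0, 0, 0.02], "rotation": [0, 0, 0]},
    {"gripper": 0, "offset": [0, 0, 0.02], "rotation": [0, 0, 0]},
    {"gripper": 0, "offset": [0, 0, 0.015], "rotation": [0, 0, 0]},
    {"gripper": 0, "offset": [0, 0, 0], "rotation": [0, 0, 0]},
    {"gripper": 0, "offset": [0, 0, 0], "rotation": [0, 0, 0]}
  ]
}}

```text
clock: 17.0
position: [0.5561, -0.0457, 0.1176]
ee_rot: [-0.0, 1.0, 0.0, -0.0]
ft_force: [0.8, 0.4, 1.3]
grip_width: -0.004
grasp_force: 0.0
```

```bash
python3 - <<'E'
from h import *
o=manip.get_obs();im=imaging.camera('wrist');print(o['clock'],o['position'],o['ee_rot'].round(4))
m=cv2.inRange(cv2.cvtColor(im,cv2.COLOR_BGR2HSV),(98,120,30),(125,255,255))
m[250:]=0
n,_,s,_c=cv2.connectedComponentsWithStats(m);i=1+np.argmax(s[1:,4]);x,y,w,h,a=s[i];print('lid box',x,y,w,h,a)
# widest row = lid centre line if visible
ws=[(np.ptp(np.where(m[r,x:x+w])[0]),r) for r in range(y,y+h) if m[r,x:x+w].any()];print(max(ws))
l=ray('wrist',(x,y+h/2),.07,o);r=ray('wrist',(x+w-1,y+h/2),.07,o);t=ray('wrist',(x+w/2,y),.07,o);print('left,right,near edge',l.round(4),r.round(4),t.round(4))
S=imaging.camera('side')[150:275,190:340]
cv2.imwrite('pics/fin.png',np.hstack([cv2.resize(im[100:350,190:440],(400,400)),cv2.resize(S,(400,400))]))
E
```

```text
17.0 [ 0.55611357 -0.04574583  0.11764628] [-4.e-04  1.e+00  0.e+00 -0.e+00]
lid box 288 202 56 48 2007
(np.int64(55), 232)
left,right,near edge [ 0.5529 -0.0621  0.07  ] [ 0.5529 -0.0291  0.07  ] [ 0.5379 -0.0453  0.07  ]
```

View pics/fin.png

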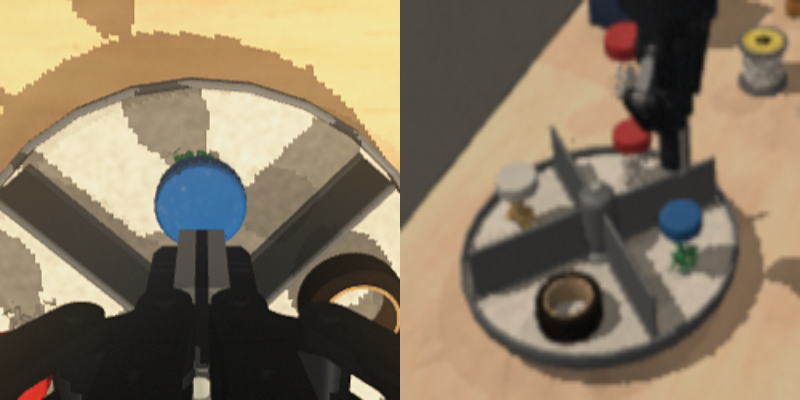

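The wrist view shows the shut fingertips above the lid, whose near half is visible and centred at column 316. The side view shows the tips above the blue lid and everything upright. Descending the last 16 mm and letting it settle.

>>> {"name": "jog_arm", "arguments": {
  "deltas": [
    {"gripper": 0, "offset": [0.0008, 0, 0.006], "rotation": [0, 0, 0]},
    {"gripper": 0, "offset": [0, 0, 0.006], "rotation": [0, 0, 0]},
    {"gripper": 0, "offset": [0, 0, 0.0045], "rotation": [0, 0, 0]},
    {"gripper": 0, "offset": [0, 0, 0], "rotation": [0, 0, 0]},
    {"gripper": 0, "offset": [0, 0, 0], "rotation": [0, 0, 0]},
    {"gripper": 0, "offset": [0, 0, 0], "rotation": [0, 0, 0]},
    {"gripper": 0, "offset": [0, 0, 0], "rotation": [0, 0, 0]},
    {"gripper": 0, "offset": [0, 0, 0], "rotation": [0, 0, 0]}
  ]
}}

```text
clock: 17.9
position: [0.5554, -0.0459, 0.1009]
ee_rot: [-0.0, 1.0, 0.0, 0.0]
ft_force: [-0.2, 0.7, -0.3]
grip_width: -0.001
grasp_force: 0.0
```

```bash
python3 - <<'E'
from h import *
o=manip.get_obs();print(o['clock'],o['position'],o['ft_force'].round(1))
S=imaging.camera('side')
for p,a in blobs(S,(98,120,40),(125,255,255),20,(260,190,340,250)): print('side',p,a,ray('side',p,.07).round(4))
im=imaging.camera('wrist')
b=blobs(im,(98,120,30),(125,255,255),300);print(b)
E
```

```text
17.9 [ 0.55537154 -0.04592444  0.10091684] [-0.2  0.7 -0.3]
side [294.4 218.2] 154 [ 0.5529 -0.0418  0.07  ]
[(array([320.4, 235.9]), np.int32(1353))]
```

```bash
python3 -c "
from workcell import workorder; print(workorder.hand_in())"
```

```text
the job is handed in; nothing more can be done
None
```

I turned the carousel so the blue-lidded jar stands at the front, square to within about 1° as measured, and handed the job in with the shut fingertips pointing straight down about 2 cm above the middle of its lid. The camera views showed the other jars and the tape still upright in their bays, and it took about 18 s.

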